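# Close the test-bar mould

## Robot

A 6-joint arm with a two-finger parallel gripper is mounted at the origin on the work surface. World frame = base frame: x ahead of the robot, y to its left, z up, the work surface at z = 0. Lengths are in mm, angles in rad, forces in N, time in s.
With the tool pointing down it reaches from about 350 to 975 mm from the base axis. Payload 7.1 kg.
Tool frame: the origin (TCP) lies at the very end of the fingers, on their centre line; the grasp point (between the pads) lies 19 mm behind it (ctrl.grip_point_offset is the distance from the TCP to the grasp point, in mm); z points along the fingers, y is the direction in which the jaws open and shut (so a half turn about z gives the same grasp; the last joint's range is limited). The gripper opens to 88 mm and grips with 3 to 60 N. Pads are 20 mm wide; open, the fingers measure 115 mm over their backs; the gripper's body (75 mm by 178 mm) begins 61 mm behind the grasp point.
Start: joints at [1.137, 0.423, 1.63, -0, 1.089, -0.019], TCP at [251.847, 571.995, 222.675] pointing down, gripper open.
Joint ranges: [-3, 3], [-0.9, 2.11], [0.09, 2.58], [-1.31, 4.45], [0.11, 2.69], [-2.54, 2.54]. Speed limits (rad/s): [2.39, 2.39, 3.01, 3.14, 3.14, 3.14].

## Interface

Orientations are given as a rotation vector (axis times angle).
In Python, from workcell import ctrl gives the robot as it stands.
- The arm moves only by the tool move_arm, never from a script. Its argument "increments" is one flat list of numbers, 5 for each row, row after row: the closure in counts, from 0 (fully open) to 255 (shut), then the shift along the tool's x, y, z in mm, then the turn about the tool's z in degrees. In form: [grip, dx, dy, dz, yaw, grip, dx, dy, dz, yaw, ...]. A call has 1 to 12 rows; each row is the pose to reach, as a shift and turn from the pose measured when the call began, along the tool's axes at that moment; what a row does not reach only later rows make up. A row lasts 1/8 s, in which the tool goes at most 62.5 mm and 10.7 degrees, less where a joint would pass 70% of its speed; a pose out of reach is approached as far as the arm can. A call with a gripper value outside its range is refused whole. The fingers move at their own pace and stop on an object; the grip force is fixed at half the most. Time passes only in rows, so rows that repeat a pose let the fingers close. It gives the time, the measured TCP pose, the force and the opening at its end, in the units of the state.
- ctrl.get_obs(): the state, without advancing time (a new reading comes with each control period).
- ctrl.get_image(name): name is "side" or "top"; returns a dict with "frame" (400x640x3 uint8, red, green, blue), "vertical_fov" (degrees; the focal length in pixels is half the picture's height over the tangent of half this angle, whatever the lens; pixels are square), "cx", "cy" (the principal point, pixels), "distortion" ([k1, k2, p1, p2, k3] as OpenCV has them; the pictures are not rectified), "pose" (4x4, takes a point from camera to world coordinates). Camera axes: x right, y down, z forward; pixel columns grow to the right and rows downward; lengths in mm; the calibration is good to about 2 mm. A picture is of the moment at which its call begins. There is no depth.
- ctrl.close_job(): hands the job in, once; it reports no verdict.
The state is a dict: "t": time; "qpos": joint angles; "qvel": joint speeds; "joint_torque": joint torques, N m; "ee_pos": TCP position; "orientation": TCP orientation; "ft_force": force on the tool from outside, world axes, zero at the start; "moment": the same for the moment, N m; "width": finger opening in mm.
Only numpy, scipy, OpenCV 4.12 (cv2) and the standard library are available. Lean on these libraries where they do the work, as an engineer would, in place of code of your own. Each camera call takes 0.05 s, during which the arm holds its last target.

## Task

Close the casting mould: pick up the loose top with the blue grip and lower it over the two guide pins of the blue-based lower half until it lies flush, keeping it level all the while and letting go only once it is fully down. Leave the top with the orange grip, which belongs to another mould, where it is.

Things in the scene. Friction and masses are not known exactly. Their poses are not given: they have to be found in the camera images.
- top_blue_grip (a point): Centre of the blue block grip, 58 (x) x 24 (y) x 52 mm tall, pinched across y, on the loose mould top: an aluminium plate 160 (x) x 90 (y) x 12 mm, lying flat, about 0.45 kg in all, with 20 mm through holes 60 mm either side of the middle along x. This point is 26 mm above the plate's upper face, 38 mm above its underside. z is up. Fits either way round (half turn).
- mould_face (a point): Centre of the upper face of the fixed lower half: an aluminium block 160 (x) x 90 (y) mm on a blue base 180 x 110; face 40 mm above the bench. z up. Two steel pins, 14 mm thick, 40 mm tall, at x = -60 and +60 mm; the upper 16 mm taper to a 3 mm tip that leads the holes in. With the top home, the blue grip's centre is 38 mm straight above this point, x axes parallel (either way).
- top_orange_grip (a point): Centre of the orange grip of the other loose top, a bystander lying flat on the bench: same plate, grip size and axes as the blue one, but its holes are 45 mm either side of the middle, so it does not fit these pins. Leave it alone.

How it is judged (in metres and radians):
At the end, for the whole second after the job is handed in: The blue-gripped top lies released and at rest, level within 4.5 degrees, both pins through its holes: grip centre 33 to 43 mm above the face and within 12 mm sideways, x axes within 10 degrees either way round; the orange-gripped top within 40 mm of its start (horizontal distance between top_blue_grip and mould_face below 0.012 m and z of top_blue_grip in the frame of mould_face between 0.033 and 0.043 m and angle between the x axis of top_blue_grip and the x axis of mould_face, either way round below 0.18 rad and angle between top_blue_grip's own z axis and vertical below 0.08 rad and linear speed of top_blue below 0.02 m/s and distance of top_orange_grip from where it was at the start of the episode below 0.04 m); the robot touches nothing.
It fails at once if the blue-gripped top is tilted more than 20 degrees from level (angle between top_blue_grip's own z axis and vertical above 0.35 rad).
It fails at once if the blue-gripped top is let go over the mould while more than 15 mm above its seat (horizontal distance between top_blue_grip and mould_face below 0.08 m and z of top_blue_grip in the frame of mould_face above 0.053 m and contact force between the fingers and top_blue below 0.05 N).
It fails at once if the orange-gripped top is moved more than 40 mm (distance of top_orange_grip from where it was at the start of the episode above 0.04 m).
It also fails if it takes over 40 s, if anything falls off the work surface, if the arm or the gripper's body presses on something with over 40 N, if the wrist force passes 120 N, or if a joint passes its speed limit or range.

## Working session

There is one attempt and no reset: what is moved stays moved. The work goes in short steps, Python scripts to look and compute and a tool call to move; the robot and the scene stay as the last step left them, time stands still between calls to the robot, and variables do not carry over. Pictures are saved under pics/ and viewed, and the job is handed in when it is done.

Besides the shell and the picture viewer there is one more tool, called after "Emit:" as a command line: name --argument value ..., lists and objects as JSON in quotes. move_arm: Moves the arm, as the interface text tells. Its arguments: {"type":"object","properties":{"increments":{"type":"array","items":{"type":"number"}}},"required":["increments"]}

```bash
mkdir -p pics
cat > h.py <<'E'
import cv2,numpy as np
from workcell import ctrl
def K(d):
    f=200/np.tan(np.radians(d["vertical_fov"])/2); return np.array([[f,0,d["cx"]],[0,f,d["cy"]],[0,0,1]])
def ray(d,p):
    u=cv2.undistortPoints(np.array(p,float).reshape(-1,1,2),K(d),np.array(d["distortion"])).reshape(-1,2)
    T=np.array(d["pose"]); return T[:3,3],(np.c_[u,np.ones(len(u))])@T[:3,:3].T
def plane(d,p,z):
    o,r=ray(d,p); return o+r*((z-o[2])/r[:,2])[:,None]
def proj(d,P):
    Ti=np.linalg.inv(np.array(d["pose"])); 
    return cv2.projectPoints(np.array(P,float).reshape(-1,3),cv2.Rodrigues(Ti[:3,:3])[0],Ti[:3,3],K(d),np.array(d["distortion"]))[0].reshape(-1,2)
def save(d,n): cv2.imwrite("pics/"+n,d["frame"][:,:,::-1])
E
python3 - <<'E'
from h import *
for n in("top","side"):
    d=ctrl.get_image(n);save(d,n+"0.png");print(n,d["vertical_fov"],d["cx"],d["cy"],d["distortion"],np.round(d["pose"],3).tolist())
print(ctrl.get_obs())
E
```

```text
top 42.319356102343406 315.618230895201 196.1611171855719 [-0.09183766  0.          0.          0.          0.        ] [[0.017, -0.998, 0.064, 437.328], [-1.0, -0.017, -0.005, -9.479], [0.006, -0.064, -0.998, 1375.888], [0.0, 0.0, 0.0, 1.0]]
side 44.53982071448361 313.62537578409933 198.75557170538477 [-0.05197087  0.          0.          0.          0.        ] [[-0.995, -0.066, 0.074, 444.513], [-0.099, 0.56, -0.822, 825.728], [0.013, -0.826, -0.564, 660.541], [0.0, 0.0, 0.0, 1.0]]
{'t': 0.1, 'qpos': array([ 1.13702258e+00,  4.23754358e-01,  1.63059685e+00, -8.11811340e-06,
        1.08860076e+00, -1.90101515e-02]), 'qvel': array([-0.00102816,  0.00056698, -0.00023057, -0.00138021, -0.00012347,
        0.001238  ]), 'joint_torque': array([ 1.71332663e-04, -5.45616317e+01, -2.74328274e+01,  6.45656465e-02,
        1.87725556e-02,  2.44051785e-05]), 'ee_pos': array([251.63436274, 571.56417618, 221.99228773]), 'orientation': array([-6.46781920e-01, -3.07398768e+00,  2.08304780e-03]), 'ft_force': array([-0.57228761, -0.35007291, -0.43391098]), 'moment': array([-0.00342669, -0.01335732,  0.01277432]), 'width': 88.18467019519652}
```

View pics/top0.png

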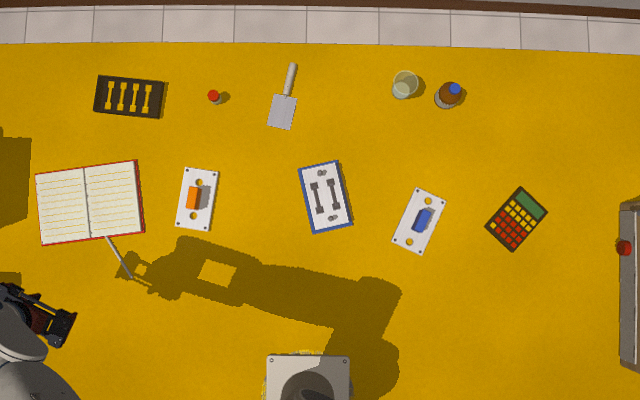

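View pics/side0.png

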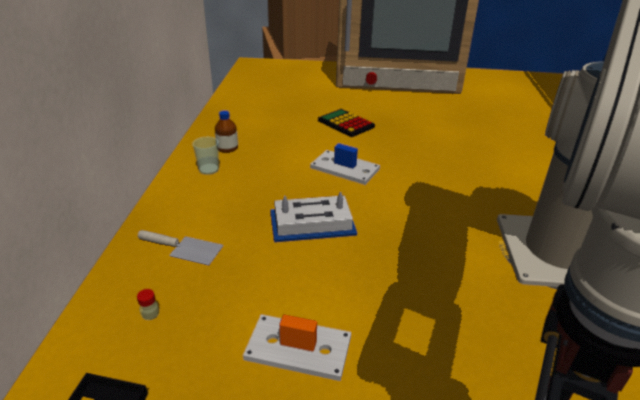

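The top picture shows the blue-grip top at about (420,220), the mould at (326,197) and the orange top at (197,198). Next I measure the plates by mask and contour.

```bash
cat > m.py <<'E'
from h import *
def rectw(d,mask,roi,z):
    m=np.zeros(mask.shape,np.uint8);x0,y0,x1,y1=roi;m[y0:y1,x0:x1]=mask[y0:y1,x0:x1]
    cs,_=cv2.findContours(m,cv2.RETR_EXTERNAL,cv2.CHAIN_APPROX_NONE)
    c=max(cs,key=cv2.contourArea); P=plane(d,c.reshape(-1,2),z)
    (cx,cy),(w,h),a=cv2.minAreaRect(P[:,:2].astype(np.float32))
    if w<h: w,h,a=h,w,a+90
    return np.round([cx,cy,w,h,(a+90)%180-90],1)
E
python3 - <<'E'
from m import *
d=ctrl.get_image("top");hsv=cv2.cvtColor(d["frame"],cv2.COLOR_RGB2HSV)
white=((hsv[...,1]<60)&(hsv[...,2]>120)).astype(np.uint8)*255
blue=cv2.inRange(hsv,(100,100,40),(130,255,255))
orange=cv2.inRange(hsv,(5,180,150),(17,255,255))
R={'blue':(385,180,455,260),'mould':(290,150,360,240),'or':(165,155,230,240)}
print('plate',rectw(d,white|blue,R['blue'],12));print('grip',rectw(d,blue,R['blue'],64))
print('face',rectw(d,white,R['mould'],40));
for z in (0,10,20):print('base',z,rectw(d,blue,R['mould'],z))
print('orplate',rectw(d,white,R['or'],12))
im=d["frame"][140:260,280:460,::-1];cv2.imwrite("pics/z.png",cv2.resize(im,None,fx=4.4,fy=4.4,interpolation=cv2.INTER_CUBIC))
# holes & plate detail, pins in both views
s=ctrl.get_image("side")
im=s["frame"][130:250,250:400,::-1];cv2.imwrite("pics/zs.png",cv2.resize(im,None,fx=5,fy=5,interpolation=cv2.INTER_CUBIC))
hs=cv2.cvtColor(s["frame"],cv2.COLOR_RGB2HSV)
ws=((hs[...,1]<60)&(hs[...,2]>120)).astype(np.uint8)*255
bs=cv2.inRange(hs,(100,100,40),(130,255,255))
print('side plate',rectw(s,ws|bs,(300,140,390,190),12))
E
```

```text
plate [ 464.4 -289.7  160.    91.2  -24.3]
grip [ 463.5 -288.3   56.3   22.9  -24.3]
face [525.1 -39.5 160.9  89.4  14. ]
base 0 [525.6 -39.7 176.9 107.9  14.1]
base 10 [525.  -39.5 175.6 107.2  14.1]
base 20 [524.4 -39.3 174.3 106.4  14.1]
orplate [513.  301.  159.1  91.2  -8. ]
side plate [ 451.9 -309.3  163.   142.2  -24.3]
```

View pics/z.png

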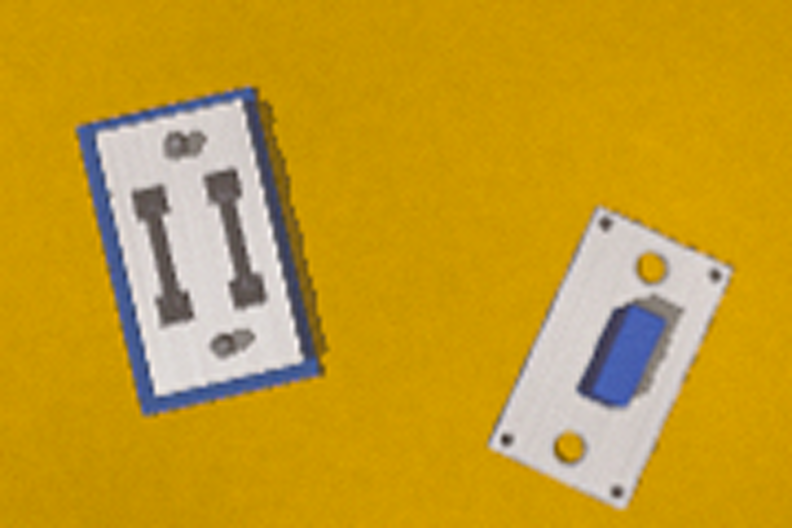

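View pics/zs.png

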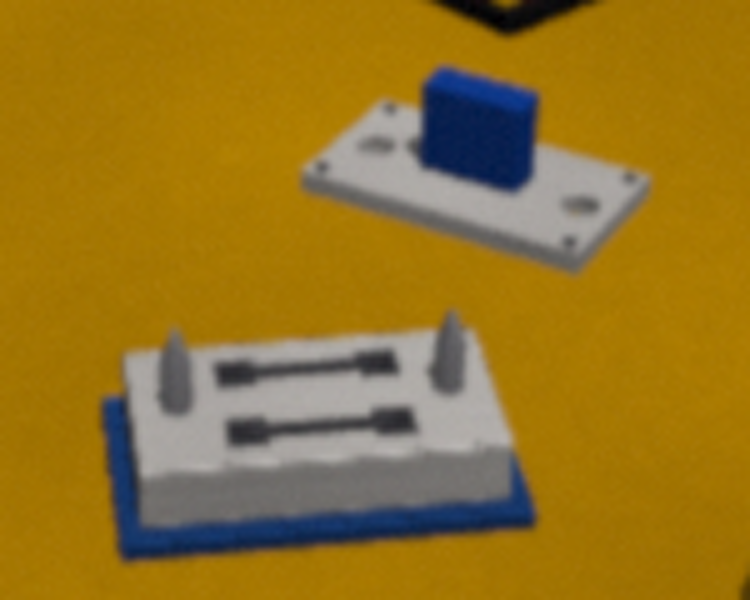

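Run:
```python
from h import *
d=ctrl.get_image("top");s=ctrl.get_image("side")
zt=lambda p:(np.array(p)+.5)/4.4-.5+[280,140]
zs=lambda p:(np.array(p)+.5)/5-.5+[250,130]
def pr(n,P):
    v=P[1]-P[0];print(n,np.round(P[:,:2],1).tolist(),'mid',np.round(P.mean(0)[:2],1),'len',round(np.hypot(*v[:2]),1),'ang',round(np.degrees(np.arctan2(v[1],v[0])),1))
pr('holes top',plane(d,zt([[651,267],[570,446]]),12))
pr('holes side',plane(s,zs([[377,146],[580,205]]),12))
pr('tips side',plane(s,zs([[175,327],[451,311]]),79))
pr('pinbase side',plane(s,zs([[177,408],[448,388]]),40))
pr('griptop side',plane(s,zs([[440,68],[538,93],[520,106],[423,84]]),64))
o=ctrl.get_obs();print(o['ee_pos'],cv2.Rodrigues(o['orientation'])[0].round(3).tolist(),o['t'])
```

```text
holes top [[519.1, -314.0], [410.6, -265.4]] mid [ 464.8 -289.7] len 118.9 ang 155.9
holes side [[518.4, -312.0], [409.5, -263.6]] mid [ 464.  -287.8] len 119.2 ang 156.0
tips side [[584.0, -29.0], [467.7, -55.2]] mid [525.8 -42.1] len 119.3 ang -167.3
pinbase side [[583.3, -24.1], [467.2, -52.8]] mid [525.2 -38.4] len 119.6 ang -166.1
griptop side [[486.4, -306.4], [434.9, -285.4], [443.7, -270.4], [494.1, -287.8]] mid [ 464.8 -287.5] len 55.6 ang 157.8
[251.7685664  571.83577707 222.41280916] [[-0.915, 0.403, -0.0], [0.403, 0.915, -0.0], [0.0, -0.001, -1.0]] 0.3
```

Both views agree within about 2 mm. The grip is at (464.4, -289) at -24.2° and the mould at (525.2, -39.5) at 14°. The tool is already parallel to the grip, so I travel at the current height.

Emit:
move_arm --increments '[0,-45,-58,0,0,0,-90,-117,0,0,0,-135,-175,0,0,0,-180,-234,0,0,0,-225,-292,0,0,0,-270,-351,0,0,0,-315,-409,0,0,0,-360,-468,0,0,0,-405,-526,0,0,0,-450,-585,0,0,0,-495,-643,0,0,0,-541,-702,0,0]'

```text
t: 1.8
ee_pos: [431.3, -158.6, 223.0]
orientation: [0.648, 3.073, -0.001]
ft_force: [0.0, 0.1, 0.0]
width: 87.6
```

```bash
cat > g.py <<'E'
from h import *
import sys
def go(x,y,z,a):
    o=ctrl.get_obs();R=cv2.Rodrigues(o['orientation'])[0]
    D=np.array([x,y,z])-o['ee_pos'];ca=np.degrees(np.arctan2(R[1,0],R[0,0]))
    dyaw=-((a-ca+90)%180-90)
    print('t',o['t'],'ee',o['ee_pos'].round(1),'ang',ca.round(2),'z',R[:,2].round(4),'F',o['ft_force'].round(1),'w',round(o['width'],1),'q',o['qpos'].round(2))
    print('inc',(R.T@D).round(1),'yaw',round(dyaw,2))
if len(sys.argv)>4: go(*map(float,sys.argv[1:5]))
E
python3 g.py 464.4 -289 22 155.8
```

```text
t 1.8 ee [ 431.3 -158.6  223. ] ang 156.2 z [ 7.e-04 -7.e-04 -1.e+00] F [0.  0.1 0. ] w 87.6 q [-0.38  0.18  1.98 -0.    0.98 -1.53]
inc [ -82.7 -105.9  201.2] yaw 0.4
```

Emit:
move_arm --increments '[0,-41,-53,0,0.2,0,-82.7,-106,0,0.4,0,-82.7,-106,40,0.4,0,-82.7,-106,90,0.4,0,-82.7,-106,110,0.4,0,-82.7,-106,110,0.4,0,-82.7,-106,110,0.4]'

```text
t: 2.68
ee_pos: [464.9, -289.4, 114.1]
orientation: [0.658, 3.07, -0.002]
ft_force: [-0.7, 0.1, 0.9]
width: 87.8
```

```bash
python3 g.py 464.4 -289 22 155.8
python3 - <<'E'
from h import *
for n,(x0,y0,x1,y1) in dict(top=(360,140,480,260),side=(250,90,420,220)).items():
    d=ctrl.get_image(n);im=d["frame"][y0:y1,x0:x1,::-1];cv2.imwrite(f"pics/{n}1.png",cv2.resize(im,None,fx=4,fy=4))
E
```

```text
t 2.675 ee [ 464.9 -289.4  114.1] ang 155.81 z [ 0.0019 -0.0014 -1.    ] F [-0.7  0.1  0.9] w 87.8 q [-0.58  0.46  1.88 -0.    0.8  -1.73]
inc [ 0.9  0.2 92.1] yaw 0.01
```

View pics/side1.png

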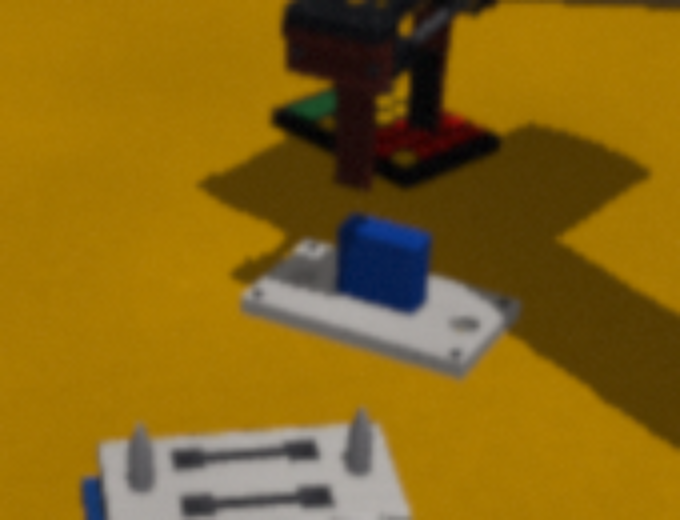

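The near fingertip shows at about (338,136). I check it against its predicted projection before going down.

Run:
```python
from h import *
s=ctrl.get_image("side")
c=np.array([464.9,-289.4,114.1]);y=np.array([.41,.912,0])
print((proj(s,[c+44*y,c+57*y])-[250,90])*4)
```

```text
[[353.8985474  183.94529974]
 [344.03744147 192.30025788]]
```

Prediction and picture match: (344–354, 184–192) against (354,187). I go down and close.

Emit:
move_arm --increments '[0,0.9,0,40,0,0,0.9,0,75,0,0,0.9,0,92,0,0,0.9,0,92,0,120,0.9,0,92,0,255,0.9,0,92,0,255,0.9,0,92,0,255,0.9,0,92,0,255,0.9,0,92,0,255,0.9,0,92,0,255,0.9,0,92,0]'

```text
t: 4.2
ee_pos: [464.5, -289.0, 22.4]
orientation: [0.658, 3.069, -0.002]
ft_force: [0.7, 1.7, 1.0]
width: 23.6
```

```bash
python3 g.py 464.4 -289 122 155.8
```

```text
t 4.2 ee [ 464.5 -289.    22.4] ang 155.8 z [ 0.0027 -0.0016 -1.    ] F [0.7 1.7 1. ] w 23.6 q [-0.58  0.62  1.9   0.    0.62 -1.73]
inc [ -0.2  -0.1 -99.6] yaw -0.0
```

Emit:
move_arm --increments '[255,0,0,-5,0,255,0,0,-20,0,255,0,0,-45,0,255,0,0,-75,0,255,0,0,-105,0,255,0,0,-120,0,255,0,0,-120,0,255,0,0,-120,0]'

```text
t: 5.2
ee_pos: [463.5, -288.4, 141.5]
orientation: [0.658, 3.07, -0.001]
ft_force: [-0.5, 0.0, -5.9]
width: 24.2
```

```bash
cat > look.py <<'E'
import sys
from h import *
k=sys.argv[1]
for n,(x0,y0,x1,y1) in dict(top=(270,130,470,270),side=(230,90,430,240)).items():
    d=ctrl.get_image(n);im=d["frame"][y0:y1,x0:x1,::-1];cv2.imwrite(f"pics/{n}{k}.png",cv2.resize(im,None,fx=4,fy=4,interpolation=cv2.INTER_CUBIC))
E
python3 g.py 525.2 -39.5 142 194; python3 look.py 2
```

```text
t 5.2 ee [ 463.5 -288.4  141.5] ang 155.8 z [ 1.2e-03 -7.0e-04 -1.0e+00] F [-0.5  0.  -5.9] w 24.2 q [-0.58  0.42  1.86  0.    0.86 -1.73]
inc [ 45.7 252.3  -0.6] yaw -38.2
```

View pics/side2.png

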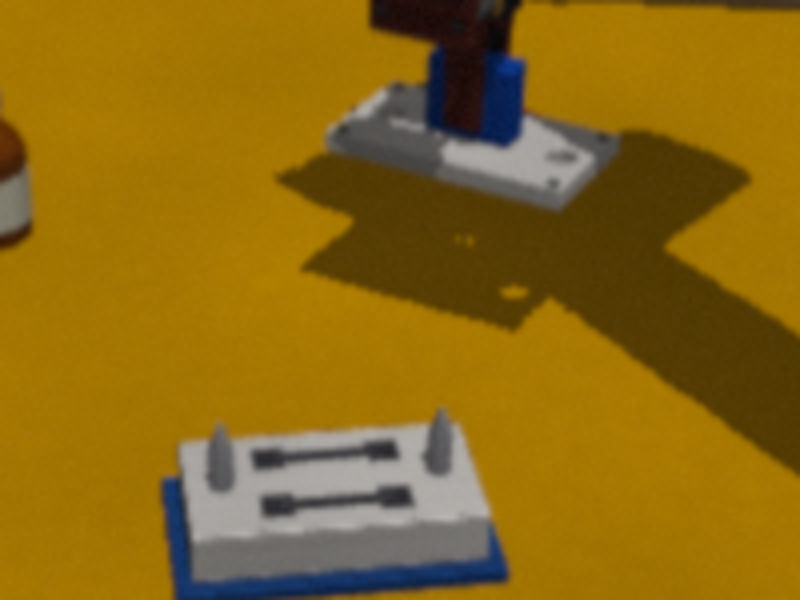

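The top is lifted and looks level in the side picture. The plate runs from (328,133) to (618,138) zoomed, and the wrist reads about 6 N. I carry it over the mould.

Emit:
move_arm --increments '[255,2,10,0,-1.5,255,7,40,0,-6,255,14,75,0,-11.5,255,20,112,0,-17,255,27,149,0,-22.5,255,34,186,0,-28,255,40,220,0,-33.5,255,45,244,0,-37,255,45.7,252.3,-0.6,-38.2,255,45.7,252.3,-0.6,-38.2,255,45.7,252.3,-0.6,-38.2,255,45.7,252.3,-0.6,-38.2]'

```text
t: 6.8
ee_pos: [525.0, -40.2, 141.7]
orientation: [-0.381, 3.118, -0.001]
ft_force: [-0.0, 0.5, -4.6]
width: 23.9
```

```bash
python3 g.py 525.2 -39.5 142 194; python3 look.py 3;python3 g.py 525.2 -39.5 142 194
```

```text
t 6.8 ee [525.  -40.2 141.7] ang -166.08 z [ 5.e-04 -4.e-04 -1.e+00] F [-0.   0.5 -4.6] w 23.9 q [-0.1   0.39  1.91 -0.    0.84 -1.91]
inc [-0.4  0.6 -0.3] yaw -0.08
t 6.9 ee [525.  -40.1 141.8] ang -166.07 z [ 6.e-04 -3.e-04 -1.e+00] F [-0.4  0.3 -5.9] w 23.6 q [-0.1   0.39  1.91 -0.    0.84 -1.91]
inc [-0.3  0.5 -0.2] yaw -0.07
```

View pics/side3.png

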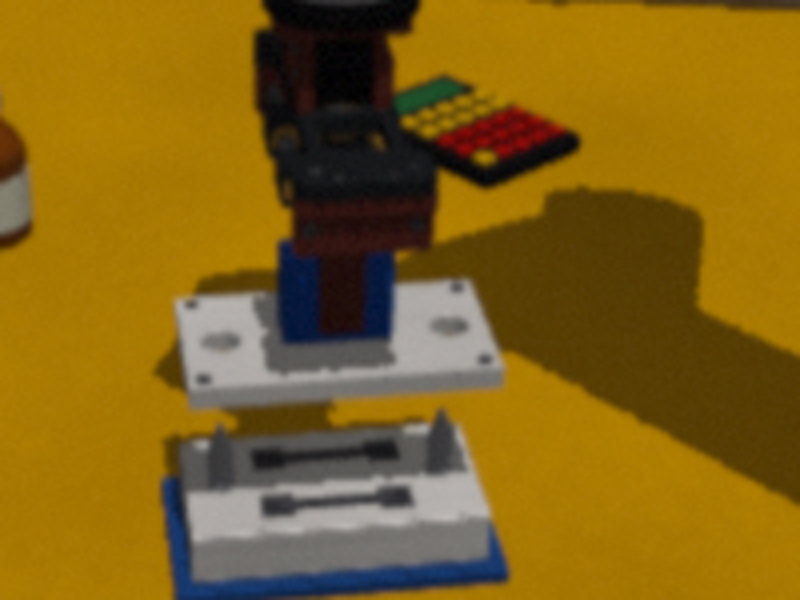

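View pics/top3.png

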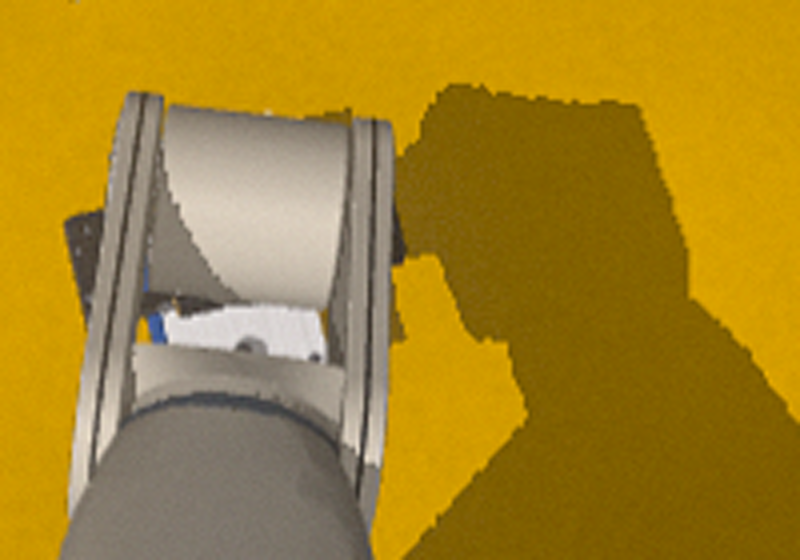

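Side view, zoomed: the holes are at (221,341) and (450,326), and the top-face corners at (175,299), (470,281), (503,370) and (188,394). I cast these onto z=132 to find the held plate's centre and angle. The pin tips at (220,424) and (442,409) go through the same camera.

Run:
```python
from h import *
s=ctrl.get_image("side")
zs=lambda p:(np.array(p)+.5)/4-.5+[230,90]
def pr(n,P):
    v=P[1]-P[0];print(n,np.round(P[:,:2],1).tolist(),'mid',np.round(P.mean(0)[:2],1),'len',round(np.hypot(*v[:2]),1),'ang',round(np.degrees(np.arctan2(v[1],v[0])),1))
pr('holes',plane(s,zs([[221,341],[450,326]]),132))
pr('corners',plane(s,zs([[175,299],[470,281],[503,370],[188,394]]),132))
pr('tips',plane(s,zs([[220,424],[442,409]]),79))
pr('bases',plane(s,zs([[221,488],[440,472]]),40))
c=np.array([525,-40.2,132]);a=np.radians(14);x=np.array([np.cos(a),np.sin(a),0]);y=np.array([-x[1],x[0],0])
print(((proj(s,[c+60*x,c-60*x,c+80*x-45*y,c-80*x-45*y,c-80*x+45*y,c+80*x+45*y])-[230,90]+.5)*4-.5).round(0).tolist())
```

```text
holes [[581.7, -24.8], [465.0, -53.9]] mid [523.4 -39.4] len 120.4 ang -166.0
corners [[612.4, -64.3], [456.5, -102.7], [436.1, -14.1], [590.6, 26.6]] mid [523.9 -38.6] len 160.5 ang -166.2
tips [[583.6, -26.6], [466.9, -55.0]] mid [525.3 -40.8] len 120.1 ang -166.3
bases [[583.3, -22.5], [466.1, -51.3]] mid [524.7 -36.9] len 120.6 ang -166.2
[[218.0, 340.0], [447.0, 325.0], [173.0, 299.0], [467.0, 280.0], [502.0, 368.0], [187.0, 390.0]]
```

The plate is level, its spacing and angle match, and it needs about 1.3 mm along +x. I descend until the tips have just entered.

Emit:
move_arm --increments '[255,-1.3,0.1,5,0,255,-1.3,0.1,15,0,255,-1.3,0.1,27,0,255,-1.3,0.1,37,0,255,-1.3,0.1,43,0,255,-1.3,0.1,47,0,255,-1.3,0.1,47,0]'

```text
t: 7.82
ee_pos: [526.3, -39.6, 94.6]
orientation: [-0.381, 3.118, -0.001]
ft_force: [0.3, -0.2, -5.7]
width: 23.9
```

```bash
python3 g.py 526.2 -39.8 62 194; python3 look.py 4
```

```text
t 7.825 ee [526.3 -39.6  94.6] ang -166.06 z [ 4.e-04 -3.e-04 -1.e+00] F [ 0.3 -0.2 -5.7] w 23.9 q [-0.1   0.47  1.93 -0.    0.74 -1.91]
inc [ 0.2 -0.2 32.6] yaw -0.06
```

View pics/side4.png

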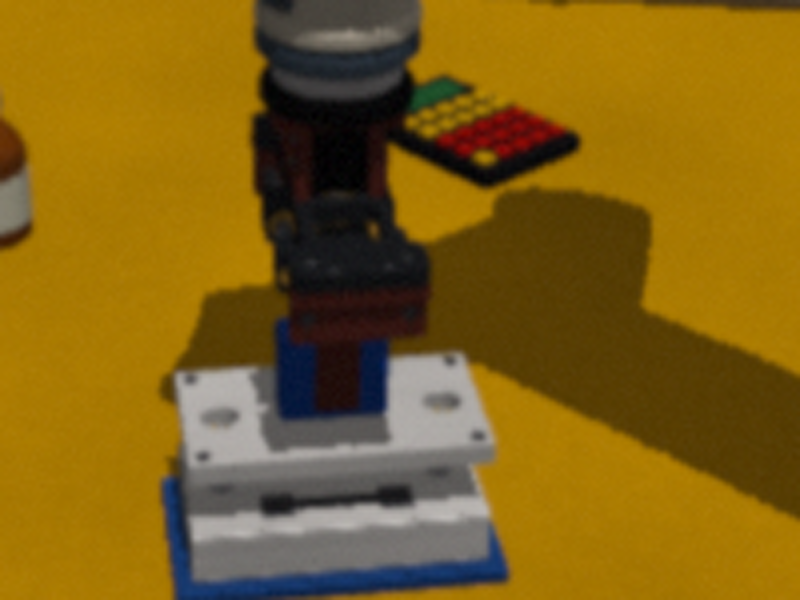

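The holes are at (220,416) and (441,401), in line with the pins. The wrist force is unchanged at -5.7 N, so nothing is jamming. I continue down.

Emit:
move_arm --increments '[255,0,0,5,0,255,0,0,10,0,255,0,0,15,0,255,0,0,20,0,255,0,0,20,0]'

```text
t: 8.55
ee_pos: [526.3, -39.6, 74.5]
orientation: [-0.381, 3.118, -0.0]
ft_force: [0.1, -0.2, -5.7]
width: 23.7
```

```bash
python3 g.py 526.2 -39.8 62 194
```

```text
t 8.55 ee [526.3 -39.6  74.5] ang -166.05 z [ 2.e-04 -3.e-04 -1.e+00] F [ 0.1 -0.2 -5.7] w 23.7 q [-0.1   0.51  1.93 -0.    0.7  -1.91]
inc [ 0.1 -0.2 12.5] yaw -0.05
```

Emit:
move_arm --increments '[255,0,0,3,0,255,0,0,6,0,255,0,0,9,0,255,0,0,11.5,0,255,0,0,12.5,0,255,0,0,12.5,0]'

```text
t: 9.3
ee_pos: [526.2, -39.6, 62.4]
orientation: [-0.381, 3.118, -0.001]
ft_force: [-4.0, -0.5, 3.9]
width: 23.9
```

```bash
python3 g.py 526.2 -39.8 62 194; python3 look.py 5
```

```text
t 9.3 ee [526.2 -39.6  62.4] ang -166.05 z [ 2.e-04 -3.e-04 -1.e+00] F [-4.  -0.5  3.9] w 23.9 q [-0.1   0.53  1.94 -0.    0.68 -1.91]
inc [ 0.  -0.2  0.4] yaw -0.05
```

View pics/side5.png

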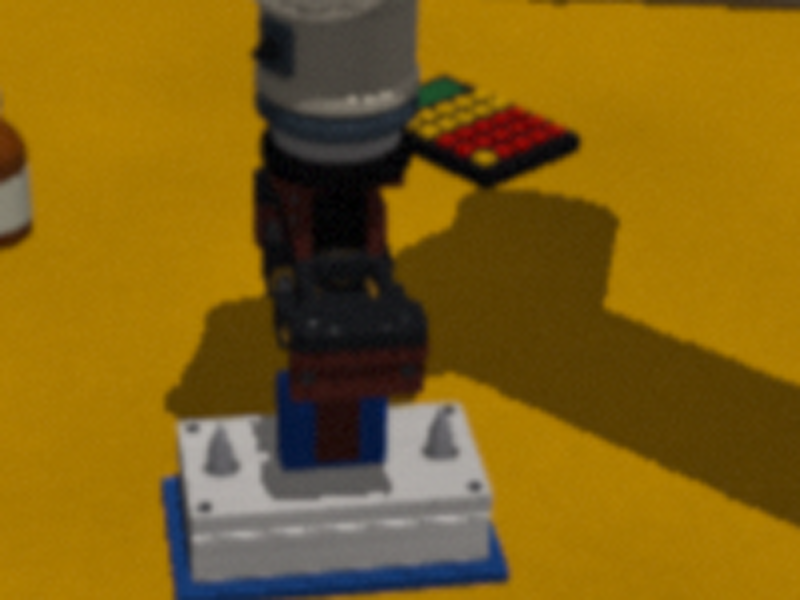

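Both pins stand through the plate at (221,445) and (441,430), the plate lies on the face, and the wrist force flipped from -5.7 to +3.9 N. It is seated, so I open and withdraw.

Emit:
move_arm --increments '[0,0,0,0,0,0,0,0,0,0,0,0,0,0,0,0,0,0,0,0,0,0,0,0,0,0,0,0,-30,0,0,0,0,-75,0,0,0,0,-120,0,0,-60,40,-150,0,0,-60,80,-150,0,0,-60,130,-150,0,0,-60,130,-150,0]'

```text
t: 10.9
ee_pos: [552.2, 103.7, 212.4]
orientation: [0.388, -3.117, -0.0]
ft_force: [0.0, -0.2, 0.5]
width: 87.8
```

```bash
python3 g.py 526.2 -39.8 62 194; python3 look.py 6
python3 - <<'E'
from m import *
d=ctrl.get_image("top");save(d,"top_f.png");hsv=cv2.cvtColor(d["frame"],cv2.COLOR_RGB2HSV)
w=((hsv[...,1]<60)&(hsv[...,2]>120)).astype(np.uint8)*255
print('or',rectw(d,w,(165,155,230,240),12))
E
```

```text
t 10.9 ee [552.2 103.7 212.4] ang -165.83 z [-1.e-04  0.e+00 -1.e+00] F [ 0.  -0.2  0.5] w 87.8 q [ 0.16  0.34  1.78  0.    1.02 -1.65]
inc [  60.3 -132.7  150.4] yaw 0.17
or [517.7 285.1 223.7 144.    1.5]
```

View pics/side6.png

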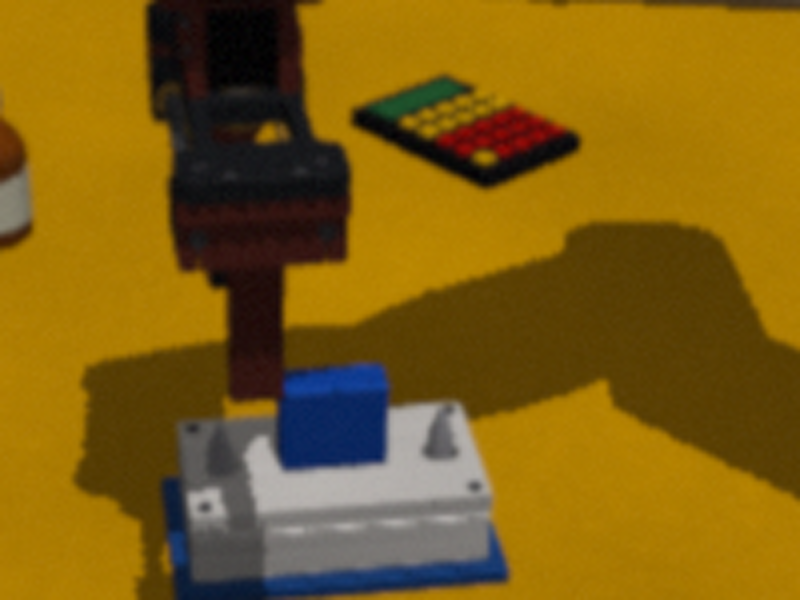

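View pics/top_f.png

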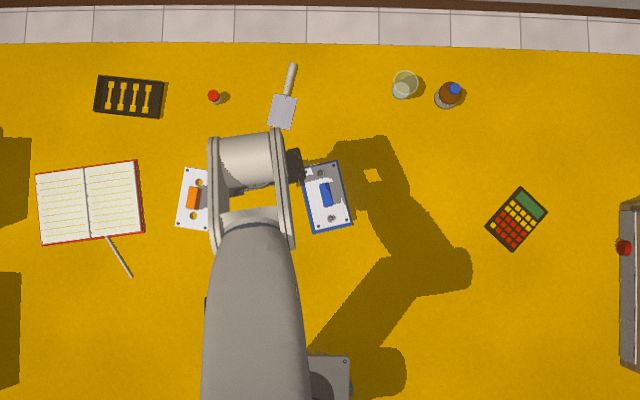

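The closed mould sits in place and the orange top is still at (192,198). Its automatic rectangle fit is spoiled by the arm overlapping the mask, so I use the orange grip itself instead, with a last numeric check of the blue plate from the side.

Run:
```python
from h import *
s=ctrl.get_image("side")
zs=lambda p:(np.array(p)+.5)/4-.5+[230,90]
for z in (52,62):
    P=plane(s,zs([[178,421],[463,403],[491,497],[192,516]]),z)
    print(z,P.round(1)[:,:2].tolist(),P.mean(0).round(1),[round(float(np.linalg.norm(P[i]-P[i-1])),1) for i in range(4)])
h=cv2.cvtColor(s["frame"],cv2.COLOR_RGB2HSV);m=cv2.inRange(h,(5,180,150),(17,255,255))
a=cv2.imread("pics/side0.png");m0=cv2.inRange(cv2.cvtColor(a,cv2.COLOR_BGR2HSV),(5,180,150),(17,255,255))
for k in(m0,m):
    k=k.copy();k[:300]=0;k[:,:260]=0;k[:,340:]=0;M=cv2.moments(k,True);print('orange grip px',M['m10']/M['m00'],M['m01']/M['m00'],M['m00'])
ctrl.close_job()
```

```text
52 [[613.8, -66.4], [456.5, -103.4], [437.6, -14.6], [592.0, 20.3]] [525. -41.  52.] [89.4, 161.6, 90.8, 158.2]
62 [[611.0, -51.8], [456.3, -88.2], [437.7, -0.8], [589.5, 33.5]] [523.6 -26.8  62. ] [88.0, 159.0, 89.3, 155.6]
orange grip px 298.2214452214452 322.8834498834499 429.0
orange grip px 298.2808219178082 323.06164383561645 438.0
the job is handed in; nothing more can be done
```

The mould is closed: the blue-gripped top sits flush over both pins, and the job was handed in at about 11 s of the 40 s allowed. No verdict is reported, so the checks below are mine.

I gripped the blue block and kept the tool upright while lifting and carrying the top. I shifted it 1.3 mm over the pins, lowered it in stages and opened the gripper only once it was seated.

- **Seating:** the wrist force went from -5.7 N to +3.9 N as the plate touched down, with the TCP at 62.4 mm against the expected 62.
- **Final position:** the side view puts the plate centre at (525.0, -41.0) with its upper face at 52 mm. The mould was measured at (525.2, -39.5), so the offset is about 1.5 mm. The edges measure about 160 x 90 mm, as they should for a level plate.
- **Pins and gripper:** both pins show through the holes, and the gripper is open and clear of everything.
- **Orange top:** its grip moved less than 0.3 px in the side view.
- **Failed check:** the rectangle fit of the orange plate from the top view was unusable because the arm overlapped it, so I relied on the side view instead.

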